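Lock the melting dish into its carrier

ROBOT

A 6-joint arm with a two-finger parallel gripper is mounted at the origin on a cart in front of the work surface, level with it; the furniture and walls round the work are solid. World frame = base frame: x ahead of the robot, y to its left, z up, the work surface at z = 0. Lengths are in m, angles in rad, forces in N, time in s.
With the tool pointing down it reaches from about 0.35 to 0.775 m from the base axis. Payload 7.3 kg.
Tool frame: the origin (TCP) lies between the finger pads; the fingertips stand robot.tcp_to_tips ahead of it and the grasp point (between the pads) lies 2 mm behind it (robot.tcp_to_tips is the distance from the TCP to the fingertips, in m); y points along the fingers, x is the direction in which the jaws open and shut, and the axes are right-handed (so a half turn about y gives the same grasp; the last joint's range is limited). The gripper opens to 92 mm and grips with 3 to 60 N. Pads are 19 mm wide; open, the fingers measure 130 mm over their backs; the gripper's body (75 mm by 190 mm) begins 47 mm behind the grasp point.
Start: joints at [-0.146, 0.342, 1.524, -0, 1.275, -0.146], TCP at [0.525, 0, 0.244] pointing down, gripper open.
Joint ranges: [-2.53, 2.53], [-0.77, 2.02], [0.04, 2.7], [-1, 4.14], [0.28, 2.66], [-3.11, 3.11]. Speed limits (rad/s): [2.57, 2.57, 3.14, 3.14, 3.14, 3.14].

INTERFACE

Orientations are given as [roll, pitch, yaw] about the fixed x, y, z axes, in that order (R = Rz(yaw) Ry(pitch) Rx(roll)).
In Python, from cell import status, read_camera, get_calibration, robot gives the robot as it stands.
- The arm moves only by the shell command python3 -m creep 'ROWS' [FORCE]. ROWS is JSON, a list of rows, each an object of numbers: "dx", "dy", "dz": the shift along the tool's x, y, z in m; "rx", "ry", "rz": the turn, a rotation vector about the tool's x, y, z in rad; "gripper": the opening, from 0 (shut) to 1 (fully open). A call has 1 to 20 rows; each row is the pose to reach, as a shift and turn from the pose commanded when the call began, along the tool's axes at that moment; what a row does not reach only later rows make up. A row lasts 1/8 s, in which the tool goes at most 62.5 mm and 10.7 degrees, less where a joint would pass 70% of its speed; a pose out of reach is approached as far as the arm can. A call with a gripper value outside its range is refused whole. The fingers move at their own pace and stop on an object; FORCE is the grip in N (left out, the last holds). Time passes only in rows, so rows that repeat a pose let the fingers close. It gives the time, the measured TCP pose, the force and the opening at its end, in the units of the state.
- status.observe(): the state, without advancing time (a new reading comes with each control period).
- read_camera(name): name is "scene" or "side" or "wrist"; returns (picture, depth): 400x640x3 uint8, red, green, blue; 400x640 float32, m along the optical axis (not along the pixel's ray), 0 where there is no reading.
- get_calibration(name): a dict with "fx", "fy", "cx", "cy" (pixels), "D" ([k1, k2, p1, p2, k3] as OpenCV has them; the pictures are not rectified), "xyz" and "rotation" of the camera in the world; the wrist camera has in their place "mount" (4x4, takes a point from camera to tool coordinates, whose origin is the TCP and whose axes are the tool frame's). Camera axes: x right, y down, z forward; pixel columns grow to the right and rows downward; lengths in m; the calibration is good to about 2 mm. A picture is of the moment at which its call begins: read the wrist's pose just before it. get_calibration takes no time and is no camera call.
- robot.hand_in(): hands the job in, once; it reports no verdict.
The state is a dict: "time": time; "qpos": joint angles; "qvel": joint speeds; "joint_efforts": joint torques, N m; "tool_pos": TCP position; "tool_rot": TCP orientation; "contact_force": force on the tool from outside, world axes, zero at the start; "torque": the same for the moment, N m; "opening": finger opening in m.
Only numpy, scipy, OpenCV 4.12 (cv2) and the standard library are available. Lean on these libraries where they do the work, as an engineer would, in place of code of your own. Each camera call takes 0.05 s, during which the arm holds its last target.

TASK

Two identical dish carriers stand on the worktop left of the fire screen with their keeper bars swung open; one of them holds a grey melting dish, the other is empty. Swing the keeper bar of the loaded carrier, which has a black knob at its end, shut across the dish until it snaps fully home in its catch, then let go of it. Leave the empty carrier's bar open where it is, the dish in its nest, and the white jar and the half brick where they stand.

Things in the scene. Friction and masses are not known exactly. Their poses are not given: they have to be found in the camera images.
- carrier_a: the loaded dish carrier, fixed: aluminium plate 72 (x) x 130 (y) x 6 mm with four short nest pins. Origin: centre of its underside, z up. Pivot post at [0, -50], catch at [0, 46] mm: the shut bar lies along y over the nest. The catch's stop lug on the +x side of the shut bar is 48 mm high, level with the bar's top; the pivot's bolt head 53 mm. The two carriers may be swapped
- keeper_a (a joint): angle of the loaded carrier's keeper bar: 0 = shut against its stop, growing to 1.6 as the knob swings open to the carrier's -x side (counterclockwise from above). It stays where left (friction about 0.4 N at the knob). Below 0.18 it rides over a sprung ball that resists with about 2 N at the knob and pushes it back open; past the ball's top, at 0.08, it snaps home and is held by about 2 N
- keeper_a_hinge (a point): vertical pivot axis of the loaded carrier's keeper bar, at the bar's underside, 40 mm above the worktop. The bar is flat steel, 14 mm wide, 8 mm thick, ending 124 mm from the pivot; it swings level, 10 mm clear above the dish
- keeper_a_knob (a point): middle of the loaded carrier's knob, 68 mm above the worktop: a fixed upright black cylinder 14 mm in diameter on top of the bar, 112 mm from the pivot axis, rising from 48 to 84 mm above the worktop, with a collar 18 mm in diameter and 2 mm high at its foot
- keeper_b_knob (a point): middle of the same knob on the empty carrier's keeper bar, which must stay open where it is
- dish: the grey melting dish standing in the loaded carrier's nest, 51 mm in diameter, 24 mm high, loose with about 2 mm of play; origin at the centre of its underside, 6 mm above the worktop
- jar: white jar with a blue lid, 52 mm in diameter, 60 mm high, standing loose behind the carriers, a bystander; origin at the centre of its underside. The upright fire screen to its right, 360 mm high, has its left face at world y = -0.045 m
- brick: rough broken half of a brown firebrick, 60 x 61 mm, 30 mm high, lying loose, a bystander; origin at the centre of its underside
There are look-alikes about, which are no part of the job. What is shaped like the dish but turquoise is not meant.

How it is judged:
By the outcome, as a careful person would: the job done as asked, in the order asked, and still so for the second after the job is handed in, with the robot touching nothing.
It also fails if it takes over 26 s, if anything falls off the work surface, if the arm or the gripper's body presses on something with over 40 N, if the wrist force passes 120 N, or if a joint passes its speed limit or range.

## Working session

There is one attempt and no reset: what is moved stays moved. The work goes in short steps, Python scripts to look and compute and a shell command to move; the robot and the scene stay as the last step left them, time stands still between calls to the robot, and variables do not carry over. Pictures are saved under pics/ and viewed, and the job is handed in when it is done.

```bash
mkdir -p pics; ls
python3 - <<'E'
from cell import status, read_camera, get_calibration, robot
import cv2,numpy as np
print(status.observe()); print(robot.tcp_to_tips)
for n in ("scene","side","wrist"):
    p,d=read_camera(n); cv2.imwrite(f"pics/{n}0.png",p[...,::-1]); np.save(f"pics/{n}0.npy",d)
    print(n,get_calibration(n))
E
```

```text
pics
{'time': 0.0, 'qpos': array([-1.45994815e-01,  3.42687154e-01,  1.52502433e+00,  2.22135585e-05,
        1.27540081e+00, -1.46019594e-01]), 'qvel': array([ 0.00104235, -0.0008915 ,  0.00053007, -0.00188297, -0.00100883,
       -0.00066415]), 'joint_efforts': array([ 7.61924657e-04, -4.31245601e+01, -2.44219762e+01,  7.17750052e-02,
        5.59406646e-02, -1.04314388e-04]), 'tool_pos': array([5.24614702e-01, 8.81026534e-05, 2.43060854e-01]), 'tool_rot': array([-1.57055420e+00,  1.50038667e-03,  1.84776346e-05]), 'contact_force': array([ 0.49633262,  0.39470755, -0.55231784]), 'torque': array([0.0312815 , 0.04782186, 0.01178042]), 'opening': 0.09166259402025201}
0.017
scene {'fx': 457.47433628349086, 'fy': 457.47433628349086, 'cx': 322.12603231823635, 'cy': 208.88226864378603, 'D': array([-0.11165297,  0.        ,  0.        ,  0.        ,  0.        ]), 'xyz': array([0.2876485 , 0.7266412 , 0.72481516]), 'rotation': array([-2.40493546e+00,  8.10302723e-05, -2.68773452e+00])}
side {'fx': 391.8790175869694, 'fy': 391.8790175869694, 'cx': 319.6662514540017, 'cy': 198.153218688701, 'D': array([-0.10001699,  0.        ,  0.        ,  0.        ,  0.        ]), 'xyz': array([0.48137949, 0.97490286, 0.39113791]), 'rotation': array([-1.93725538, -0.00893552, -3.04946135])}
wrist {'fx': 353.0358864766505, 'fy': 353.0358864766505, 'cx': 316.72751661944875, 'cy': 201.35090464400136, 'D': array([-0.01309877,  0.        ,  0.        ,  0.        ,  0.        ]), 'mount': array([[ 9.99998947e-01,  1.38873603e-04, -1.44463695e-03,
         1.50575312e-05],
       [ 1.42542975e-03, -2.81080953e-01,  9.59683003e-01,
        -1.40538979e-01],
       [-2.72785294e-04, -9.59684052e-01, -2.81080854e-01,
         7.53336991e-02],
       [ 0.00000000e+00,  0.00000000e+00,  0.00000000e+00,
         1.00000000e+00]])}
```

View pics/scene0.png

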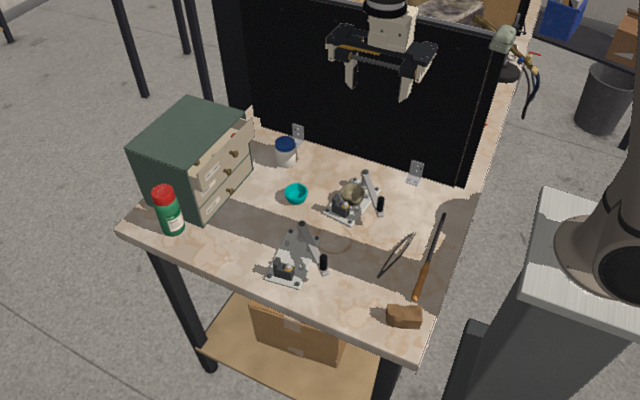

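View pics/side0.png

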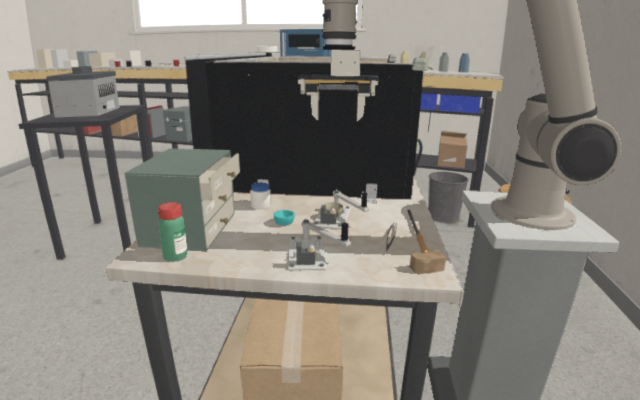

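View pics/wrist0.png

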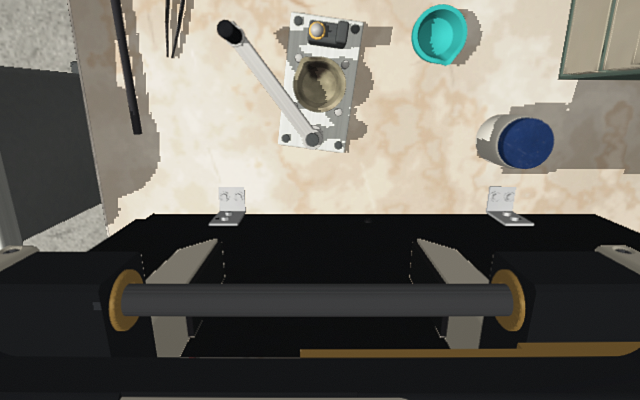

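The wrist view shows the loaded carrier: pivot at about (312,139), knob top (228,28), catch ball (318,30), dish (320,84). The jar lid is at (525,142), with the screen below.

```bash
cat > h.py <<'E'
import numpy as np,cv2
from scipy.spatial.transform import Rotation as R
from cell import get_calibration
def cam(n,pos=None,rot=None):
    c=get_calibration(n); K=np.array([[c['fx'],0,c['cx']],[0,c['fy'],c['cy']],[0,0,1]])
    if n=='wrist':
        M=c['mount']; Rt=R.from_euler('xyz',rot).as_matrix()
        return K,c['D'],Rt@M[:3,:3],Rt@M[:3,3]+pos
    return K,c['D'],R.from_euler('xyz',c['rotation']).as_matrix(),c['xyz']
def atz(C,uv,z):
    K,D,Rm,t=C; q=cv2.undistortPoints(np.array([[uv]],float),K,D)[0,0]
    r=Rm@np.array([q[0],q[1],1]); return t+r*(z-t[2])/r[2]
def proj(C,p):
    K,D,Rm,t=C
    return cv2.projectPoints((np.atleast_2d(p)-t)@Rm,np.zeros(3),np.zeros(3),K,D)[0][:,0]
E
python3 - <<'E'
import cv2
for n,(x0,x1,y0,y1) in {'wrist':(200,400,0,160),'scene':(250,410,160,300),'side':(280,380,180,280)}.items():
    p=cv2.imread(f'pics/{n}0.png')[y0:y1,x0:x1]; f=4 if n!='side' else 6
    if n=='scene': f=4
    cv2.imwrite(f'pics/{n}0c.png',cv2.resize(p,None,fx=f if f<6 else 6,fy=f,interpolation=cv2.INTER_CUBIC))
E
```

```text
(no output)
```

View pics/wrist0c.png

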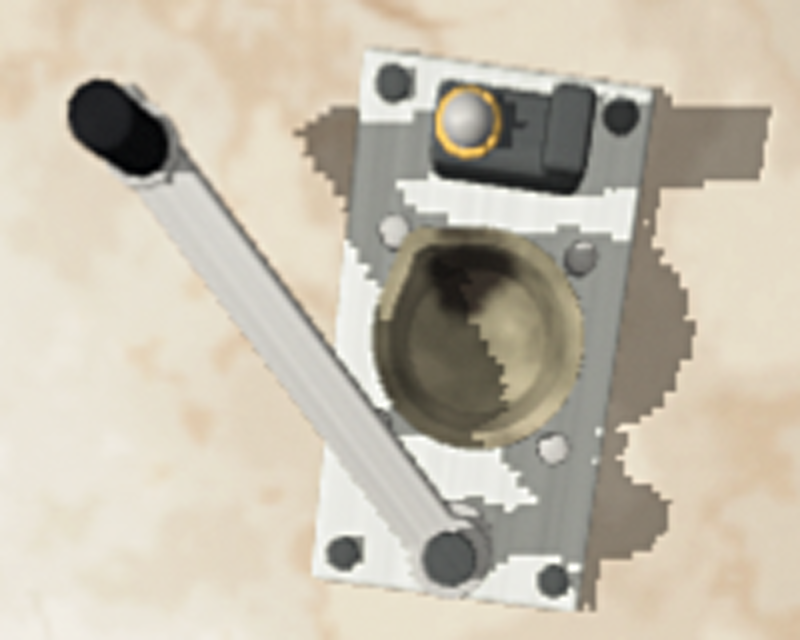

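View pics/scene0c.png

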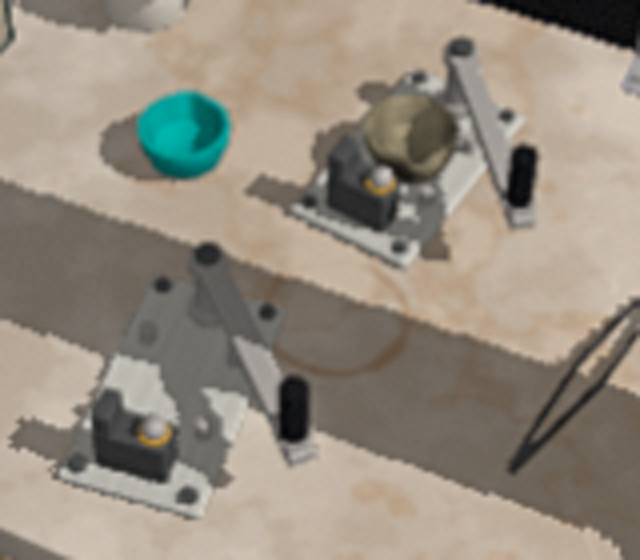

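View pics/side0c.png

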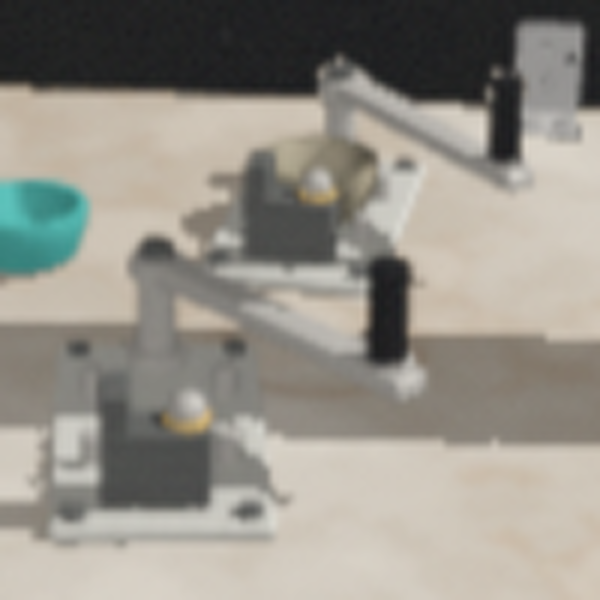

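Run:
```python
from h import *
from cell import status
s=status.observe()
W=cam('wrist',s['tool_pos'],s['tool_rot']); S=cam('scene')
D=cam('side')
piv=atz(W,(312.2,139.2),.053);kn=atz(W,(225,28),.084)
cs=[atz(W,c,.006) for c in [(291.7,12.5),(363.7,23),(345,152.5),(278.7,143.7)]]
print('piv',piv,'knob',kn,np.linalg.norm((kn-piv)[:2]))
print(np.array(cs),[np.linalg.norm(cs[i]-cs[(i+1)%4]) for i in range(4)],np.mean(cs,0))
ax=(cs[0]+cs[1]-cs[2]-cs[3])[:2]; ya=np.arctan2(ax[1],ax[0]); kb=np.arctan2(*(kn-piv)[:2][::-1])
print('plate dir',ya,'bar',kb,'angle',kb-ya)
for z in(0,.1,):
    a=piv[:2]+.112*np.array([np.cos(ya+z),np.sin(ya+z)]);print('knob at',z,a)
# scene checks
print('scene piv',atz(S,(250+460/4,160+47/4),.053),'knob top',atz(S,(250+523/4,160+152/4),.084))
print('side piv',atz(D,(280+340/6,180+70/6),.053),'knob top',atz(D,(280+508/6,180+75/6),.084))
print('B scene piv',atz(S,(250+207/4,160+253/4),.053),'knob',atz(S,(250+294/4,160+382/4),.084))
print('jar lid',atz(W,(525,142),.06))
```

```text
piv [0.51984926 0.03869729 0.053     ] knob [0.45290297 0.12790169 0.084     ] 0.1115312995811604
[[0.49975541 0.15513833 0.006     ]
 [0.56971912 0.14583269 0.006     ]
 [0.55422993 0.01935676 0.006     ]
 [0.48343734 0.02874189 0.006     ]] [np.float64(0.07057985517865041), np.float64(0.12742085820417065), np.float64(0.07141198463351794), np.float64(0.12744543876266448)] [0.52678545 0.08726742 0.006     ]
plate dir 1.4456696691139845 bar 2.214605794008646 angle 0.7689361248946616
knob at 0 [0.53382691 0.14982166]
knob at 0.1 [0.52266315 0.15066194]
scene piv [0.51934861 0.04213018 0.053     ] knob top [0.45295285 0.12896112 0.084     ]
side piv [0.52105523 0.04692385 0.053     ] knob top [0.4535105  0.13004918 0.084     ]
B scene piv [0.57376189 0.22987028 0.053     ] knob [0.492559  0.3012775 0.084    ]
jar lid [0.71438146 0.03719854 0.06      ]
```

```bash
python3 -m creep '[{"dz":0.06,"gripper":0.5},{"dz":0.12,"dx":-0.02,"gripper":0.5},{"dz":0.128,"dx":-0.06,"dy":0.03,"ry":-0.15,"gripper":0.5},{"dz":0.128,"dx":-0.072,"dy":0.06,"ry":-0.32,"gripper":0.5},{"dz":0.128,"dx":-0.072,"dy":0.093,"ry":-0.48,"gripper":0.5},{"dz":0.128,"dx":-0.072,"dy":0.093,"ry":-0.644,"gripper":0.5},{"dz":0.128,"dx":-0.072,"dy":0.093,"ry":-0.644,"gripper":0.5},{"dz":0.128,"dx":-0.072,"dy":0.093,"ry":-0.644,"gripper":0.5}]' 10
python3 - <<'E'
from h import *
from cell import status, read_camera
s=status.observe();print(s['tool_pos'],s['tool_rot'],s['opening'])
p,d=read_camera('wrist');cv2.imwrite('pics/w1.png',p[...,::-1])
p2,d=read_camera('side');cv2.imwrite('pics/s1.png',cv2.resize(p2[120:300,220:460,::-1],None,fx=3,fy=3))
W=cam('wrist',s['tool_pos'],s['tool_rot'])
print('predicted knob top',proj(W,[.453,.128,.084]))
E
```

```text
[5.24730815e-01 6.71330943e-05 2.43219910e-01] [-1.57066298e+00  1.10242696e-03  6.59165077e-06] 0.09169952552390939
predicted knob top [[225.11607558  27.86133997]]invalid input at $[0]: expected keys dx, dy, dz, rx, ry, rz, gripper
```

View pics/w1.png

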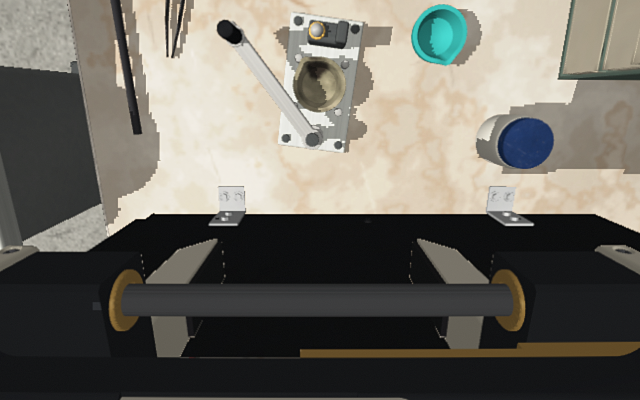

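View pics/s1.png

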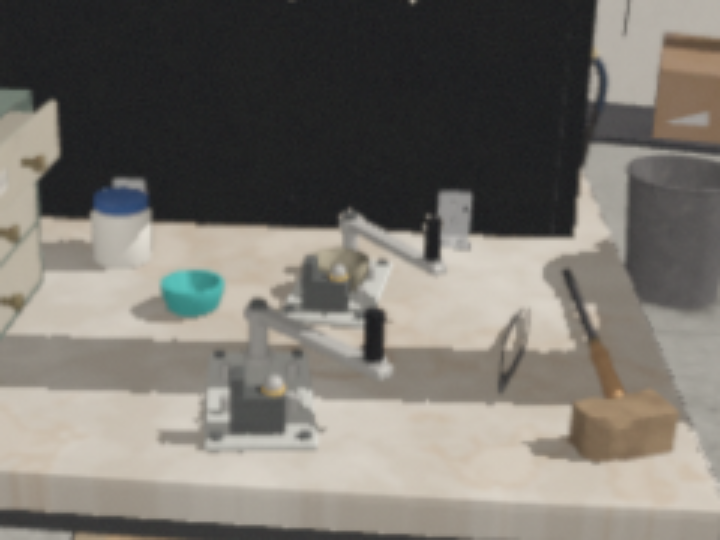

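The call was refused and the arm did not move, because each row needs all the keys. I'll send it again with complete rows.

```bash
python3 -m creep '[{"dx":0,"dy":0,"dz":0.06,"rx":0,"ry":0,"rz":0,"gripper":0.5},{"dx":-0.02,"dy":0,"dz":0.12,"rx":0,"ry":0,"rz":0,"gripper":0.5},{"dx":-0.06,"dy":0.03,"dz":0.128,"rx":0,"ry":-0.15,"rz":0,"gripper":0.5},{"dx":-0.072,"dy":0.06,"dz":0.128,"rx":0,"ry":-0.32,"rz":0,"gripper":0.5},{"dx":-0.072,"dy":0.093,"dz":0.128,"rx":0,"ry":-0.48,"rz":0,"gripper":0.5},{"dx":-0.072,"dy":0.093,"dz":0.128,"rx":0,"ry":-0.644,"rz":0,"gripper":0.5},{"dx":-0.072,"dy":0.093,"dz":0.128,"rx":0,"ry":-0.644,"rz":0,"gripper":0.5},{"dx":-0.072,"dy":0.093,"dz":0.128,"rx":0,"ry":-0.644,"rz":0,"gripper":0.5}]' 10
python3 - <<'E'
from h import *
from cell import status, read_camera
s=status.observe();print(s['tool_pos'],s['tool_rot'],s['opening'])
p,d=read_camera('wrist');cv2.imwrite('pics/w2.png',p[...,::-1])
p2,d=read_camera('side');cv2.imwrite('pics/s2.png',cv2.resize(p2[120:300,220:460,::-1],None,fx=3,fy=3))
W=cam('wrist',s['tool_pos'],s['tool_rot'])
print('predicted knob top',proj(W,[.453,.128,.084]))
E
```

```text
time: 1.25
tool_pos: [0.4533, 0.128, 0.1511]
tool_rot: [-1.571, -0.001, 0.641]
contact_force: [-0.1, 0.8, 0.4]
opening: 0.0457
[0.45332789 0.12803956 0.1510579 ] [-1.57125626e+00 -7.60423192e-04  6.40827354e-01] 0.0457012321314798
predicted knob top [[317.10449766 223.84931425]]
```

View pics/w2.png

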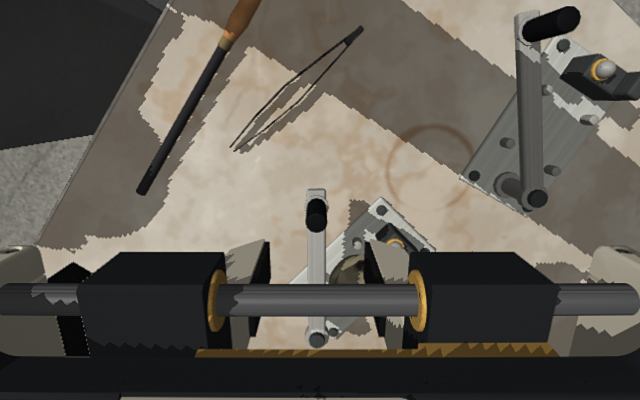

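View pics/s2.png

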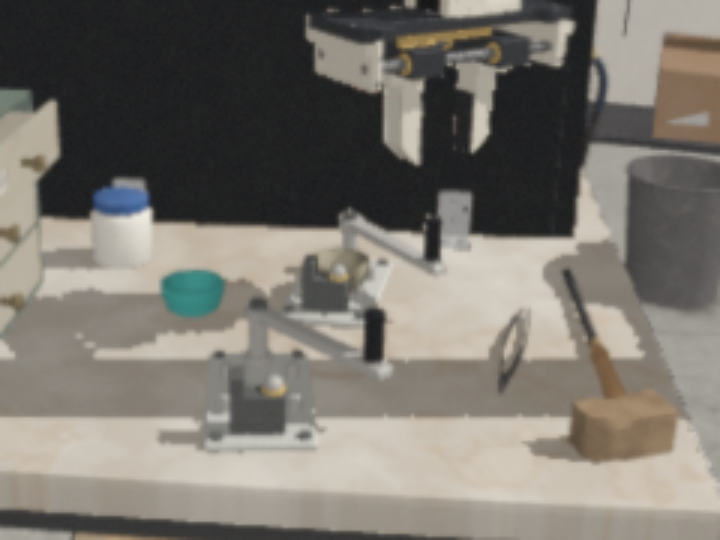

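Run:
```python
from h import *
p=cv2.imread('pics/w2.png')[170:370,240:440]
cv2.imwrite('pics/w2c.png',cv2.resize(p*1,None,fx=3,fy=3,interpolation=cv2.INTER_CUBIC).clip(0,85)*3)
from cell import status
s=status.observe();W=cam('wrist',s['tool_pos'],s['tool_rot'])
print(proj(W,[[.453,.128,.084],[.453,.128,.048],[.5198,.0387,.053]]))
```

```text
[[317.18522773 223.85201534]
 [317.15275877 206.81411893]
 [317.19037227 342.02953543]]
```

View pics/w2c.png

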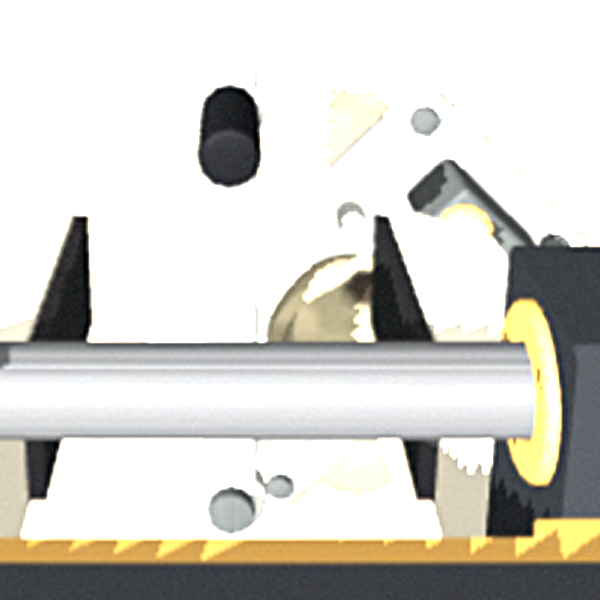

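The knob top is at (316,223), against a predicted (317,224), so the measurement holds. Next I descend over it, with the tips 5 mm above the collar, and narrow the jaws to a loose cage.

```bash
python3 -m creep '[{"dx":0,"dy":0.03,"dz":0,"rx":0,"ry":0,"rz":0,"gripper":0.5},{"dx":0,"dy":0.06,"dz":0,"rx":0,"ry":0,"rz":0,"gripper":0.5},{"dx":0,"dy":0.078,"dz":0,"rx":0,"ry":0,"rz":0,"gripper":0.5},{"dx":0,"dy":0.078,"dz":0,"rx":0,"ry":0,"rz":0,"gripper":0.27},{"dx":0,"dy":0.078,"dz":0,"rx":0,"ry":0,"rz":0,"gripper":0.27},{"dx":0,"dy":0.078,"dz":0,"rx":0,"ry":0,"rz":0,"gripper":0.27}]' 10
python3 - <<'E'
from h import *
from cell import status, read_camera
s=status.observe();print(s['tool_pos'],s['tool_rot'],s['opening'],s['contact_force'])
p=np.array(s['tool_pos'])[:2]; yaw=s['tool_rot'][2]
Rm=R.from_euler('xyz',s['tool_rot']).as_matrix()
piv=np.array([.520,.0392])
# arc table: follow knob with tool; lag 5.4mm (pad contact) => tool centre ahead of knob by ~5mm
for th in [.77,.65,.5,.35,.25,.18,.12,.08,.04,0,-.03]:
    a=1.4457+th; k=piv+.112*np.array([np.cos(a),np.sin(a)])
    tan=np.array([np.sin(a),-np.cos(a)]); c=k+.0055*tan
    d=np.r_[c-p,0]@Rm; print(th,'dx %.4f dz %.4f ry %.3f'%(d[0],d[2],-((a-np.pi/2)-yaw)))
E
```

```text
time: 2.1
tool_pos: [0.4537, 0.1281, 0.0737]
tool_rot: [-1.572, -0.002, 0.644]
contact_force: [-0.4, -0.6, 0.6]
opening: 0.026
[0.45366232 0.12809046 0.07368343] [-1.57186033 -0.00173984  0.64373663] 0.02603812715944984 [-0.39425696 -0.62975717  0.63045698]
0.77 dx 0.0051 dz 0.0011 ry -0.001
0.65 dx 0.0184 dz -0.0004 ry 0.119
0.5 dx 0.0348 dz -0.0044 ry 0.269
0.35 dx 0.0503 dz -0.0108 ry 0.419
0.25 dx 0.0600 dz -0.0164 ry 0.519
0.18 dx 0.0665 dz -0.0208 ry 0.589
0.12 dx 0.0718 dz -0.0250 ry 0.649
0.08 dx 0.0751 dz -0.0279 ry 0.689
0.04 dx 0.0784 dz -0.0310 ry 0.729
0 dx 0.0815 dz -0.0342 ry 0.769
-0.03 dx 0.0838 dz -0.0367 ry 0.799
```

```bash
python3 -m creep '[{"dx":0.005,"dy":0,"dz":0.001,"rx":0,"ry":0,"rz":0,"gripper":0.27},{"dx":0.012,"dy":0,"dz":0.0005,"rx":0,"ry":0.06,"rz":0,"gripper":0.27},{"dx":0.0184,"dy":0,"dz":-0.0004,"rx":0,"ry":0.12,"rz":0,"gripper":0.27},{"dx":0.0266,"dy":0,"dz":-0.002,"rx":0,"ry":0.19,"rz":0,"gripper":0.27},{"dx":0.0348,"dy":0,"dz":-0.0044,"rx":0,"ry":0.27,"rz":0,"gripper":0.27},{"dx":0.0426,"dy":0,"dz":-0.0074,"rx":0,"ry":0.34,"rz":0,"gripper":0.27},{"dx":0.0503,"dy":0,"dz":-0.0108,"rx":0,"ry":0.42,"rz":0,"gripper":0.27},{"dx":0.0555,"dy":0,"dz":-0.0136,"rx":0,"ry":0.47,"rz":0,"gripper":0.27},{"dx":0.06,"dy":0,"dz":-0.0164,"rx":0,"ry":0.52,"rz":0,"gripper":0.27},{"dx":0.06,"dy":0,"dz":-0.0164,"rx":0,"ry":0.52,"rz":0,"gripper":0.27}]'
python3 - <<'E'
from h import *
from cell import status, read_camera
s=status.observe();print(s['tool_pos'],s['tool_rot'],s['opening'],s['contact_force'])
p,d=read_camera('wrist');cv2.imwrite('pics/w3.png',p[...,::-1])
p2,d=read_camera('side');cv2.imwrite('pics/s3.png',cv2.resize(p2[150:280,260:440,::-1],None,fx=4,fy=4))
p=np.array(s['tool_pos'])[:2]; yaw=s['tool_rot'][2]
Rm=R.from_euler('xyz',s['tool_rot']).as_matrix()
piv=np.array([.520,.0392])
for th in [.25,.18,.12,.08,.04,0,-.03,-.06]:
    a=1.4457+th; k=piv+.112*np.array([np.cos(a),np.sin(a)])
    tan=np.array([np.sin(a),-np.cos(a)]); c=k+.006*tan
    d=np.r_[c-p,0]@Rm; print(th,'dx %.4f dz %.4f ry %.3f'%(d[0],d[2],-((a-np.pi/2)-yaw)))
E
```

```text
time: 3.35
tool_pos: [0.5114, 0.1512, 0.073]
tool_rot: [-1.571, -0.001, 0.124]
contact_force: [0.4, 0.5, 0.4]
opening: 0.0245
[0.51138689 0.15116431 0.07299512] [-1.57077782e+00 -9.68345737e-04  1.24439075e-01] 0.02453893098413153 [0.37138549 0.54012232 0.39661471]
0.25 dx 0.0006 dz -0.0002 ry -0.000
0.18 dx 0.0084 dz -0.0009 ry 0.070
0.12 dx 0.0151 dz -0.0019 ry 0.130
0.08 dx 0.0195 dz -0.0028 ry 0.170
0.04 dx 0.0238 dz -0.0039 ry 0.210
0 dx 0.0281 dz -0.0051 ry 0.250
-0.03 dx 0.0313 dz -0.0062 ry 0.280
-0.06 dx 0.0345 dz -0.0073 ry 0.310
```

View pics/w3.png

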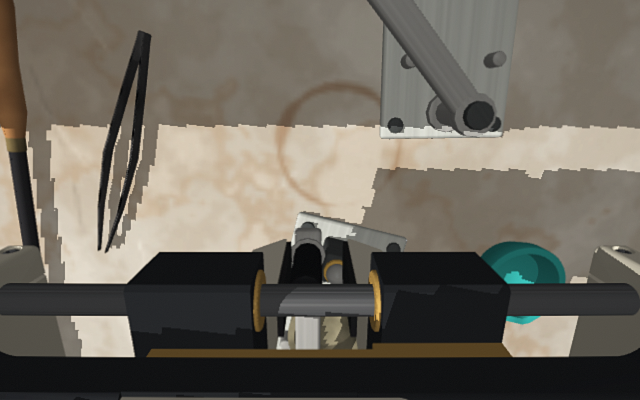

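View pics/s3.png

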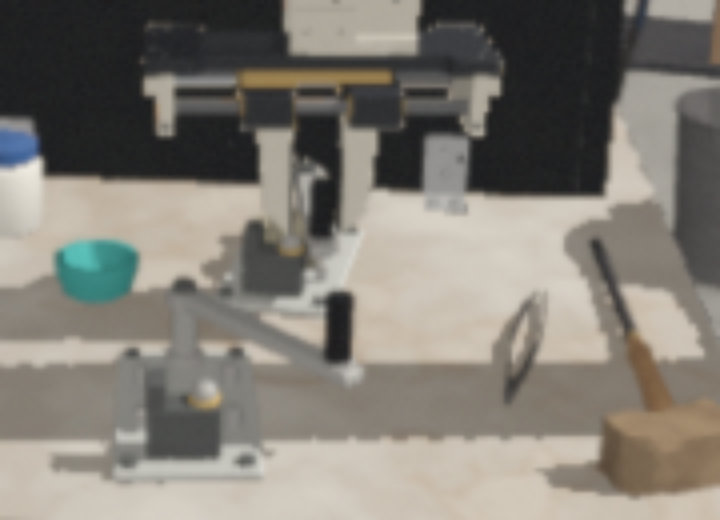

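The knob is in the cage at about (307,265), with the bar tracking it and the dish beneath. I'll push on over the ball.

```bash
python3 -m creep '[{"dx":0.0045,"dy":0,"dz":-0.0005,"rx":0,"ry":0.035,"rz":0,"gripper":0.27},{"dx":0.0084,"dy":0,"dz":-0.0009,"rx":0,"ry":0.07,"rz":0,"gripper":0.27},{"dx":0.012,"dy":0,"dz":-0.0014,"rx":0,"ry":0.1,"rz":0,"gripper":0.27},{"dx":0.015,"dy":0,"dz":-0.0019,"rx":0,"ry":0.13,"rz":0,"gripper":0.27},{"dx":0.0195,"dy":0,"dz":-0.0028,"rx":0,"ry":0.17,"rz":0,"gripper":0.27},{"dx":0.0238,"dy":0,"dz":-0.0039,"rx":0,"ry":0.21,"rz":0,"gripper":0.27},{"dx":0.026,"dy":0,"dz":-0.0045,"rx":0,"ry":0.23,"rz":0,"gripper":0.27},{"dx":0.026,"dy":0,"dz":-0.0045,"rx":0,"ry":0.23,"rz":0,"gripper":0.27}]'
python3 -m creep '[{"dx":0.002,"dy":0,"dz":0,"rx":0,"ry":0.02,"rz":0,"gripper":0.27},{"dx":0.002,"dy":0,"dz":0,"rx":0,"ry":0.02,"rz":0,"gripper":0.27}]'
python3 - <<'E'
from h import *
from cell import status, read_camera
s=status.observe();print(s['tool_pos'],s['tool_rot'],s['opening'],s['contact_force'])
p,d=read_camera('wrist');cv2.imwrite('pics/w4.png',p[...,::-1])
p2,d=read_camera('side');cv2.imwrite('pics/s4.png',cv2.resize(p2[150:280,260:440,::-1],None,fx=4,fy=4))
E
```

```text
time: 4.45
tool_pos: [0.5376, 0.1496, 0.0727]
tool_rot: [-1.571, -0.001, -0.106]
contact_force: [0.4, -0.2, 0.3]
opening: 0.0246
time: 4.7
tool_pos: [0.5393, 0.1495, 0.0728]
tool_rot: [-1.571, -0.0, -0.126]
contact_force: [0.4, -0.3, 0.4]
opening: 0.0243
[0.53933087 0.14946534 0.07276836] [-1.57076365e+00 -2.98443950e-04 -1.26283163e-01] 0.02432356930787687 [ 0.38014062 -0.31698441  0.44758201]
```

View pics/w4.png

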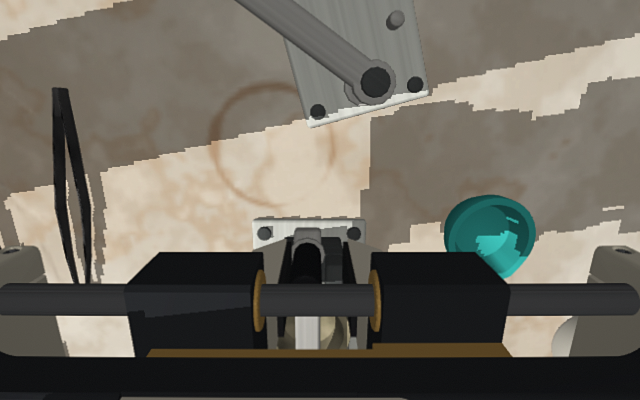

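View pics/s4.png

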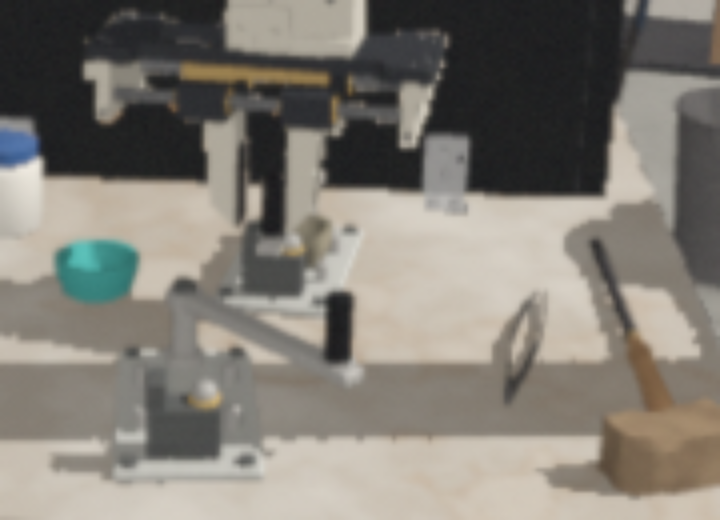

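The knob is still at the left finger, (307,262), with almost no force. I'll press on gently until the stop resists.

```bash
python3 -m creep '[{"dx":0.001,"dy":0,"dz":0,"rx":0,"ry":0,"rz":0,"gripper":0.27},{"dx":0.002,"dy":0,"dz":0,"rx":0,"ry":0,"rz":0,"gripper":0.27},{"dx":0.002,"dy":0,"dz":0,"rx":0,"ry":0,"rz":0,"gripper":0.27}]'
python3 -m creep '[{"dx":0.001,"dy":0,"dz":0,"rx":0,"ry":0,"rz":0,"gripper":0.27},{"dx":0.001,"dy":0,"dz":0,"rx":0,"ry":0,"rz":0,"gripper":0.27}]'
```

```text
time: 5.18
tool_pos: [0.5401, 0.1494, 0.0726]
tool_rot: [-1.571, 0.002, -0.126]
contact_force: [-4.6, 0.3, 2.3]
opening: 0.0245
time: 5.42
tool_pos: [0.5402, 0.1494, 0.0725]
tool_rot: [-1.571, 0.004, -0.126]
contact_force: [-7.7, 1.1, 4.6]
opening: 0.0245
```

The stop is holding: force is rising with no motion, and the knob is at about (0.535, 0.149) against a predicted shut position of (0.534, 0.150). I'll centre the cage, open it and lift.

```bash
python3 -m creep '[{"dx":-0.004,"dy":0,"dz":0,"rx":0,"ry":0,"rz":0,"gripper":0.27},{"dx":-0.0085,"dy":0,"dz":0,"rx":0,"ry":0,"rz":0,"gripper":0.27},{"dx":-0.0085,"dy":0,"dz":0,"rx":0,"ry":0,"rz":0,"gripper":0.55},{"dx":-0.0085,"dy":0,"dz":0,"rx":0,"ry":0,"rz":0,"gripper":0.55},{"dx":-0.0085,"dy":0,"dz":0,"rx":0,"ry":0,"rz":0,"gripper":0.55},{"dx":-0.0085,"dy":-0.03,"dz":0,"rx":0,"ry":0,"rz":0,"gripper":0.55},{"dx":-0.0085,"dy":-0.08,"dz":0,"rx":0,"ry":0,"rz":0,"gripper":0.55},{"dx":-0.0085,"dy":-0.14,"dz":0,"rx":0,"ry":0,"rz":0,"gripper":0.55},{"dx":-0.0085,"dy":-0.17,"dz":-0.05,"rx":0,"ry":0,"rz":0,"gripper":0.55},{"dx":-0.0085,"dy":-0.17,"dz":-0.09,"rx":0,"ry":0,"rz":0,"gripper":0.55},{"dx":-0.0085,"dy":-0.17,"dz":-0.09,"rx":0,"ry":0,"rz":0,"gripper":0.55},{"dx":-0.0085,"dy":-0.17,"dz":-0.09,"rx":0,"ry":0,"rz":0,"gripper":0.55}]'
python3 - <<'E'
from h import *
from cell import status, read_camera
s=status.observe();print(s['tool_pos'],s['tool_rot'],s['contact_force'])
p,d=read_camera('wrist');cv2.imwrite('pics/w5.png',p[...,::-1])
p2,d=read_camera('scene');cv2.imwrite('pics/s5.png',cv2.resize(p2[130:330,230:450,::-1],None,fx=3,fy=3))
W=cam('wrist',s['tool_pos'],s['tool_rot'])
print(proj(W,[[.5338,.1498,.084],[.5226,.1507,.084]]))
E
```

```text
time: 6.92
tool_pos: [0.5224, 0.0612, 0.2426]
tool_rot: [-1.57, 0.0, -0.127]
contact_force: [-0.5, -0.1, 0.1]
opening: 0.05
[0.52244241 0.06121973 0.24255124] [-1.57033631e+00  2.44992217e-04 -1.26522516e-01] [-0.49989767 -0.0803028   0.10670395]
[[317.29977419  80.02089987]
 [303.33511569  80.7102658 ]]
```

View pics/w5.png

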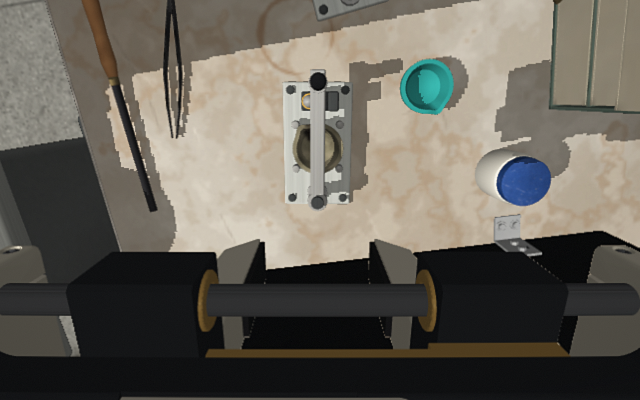

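View pics/s5.png

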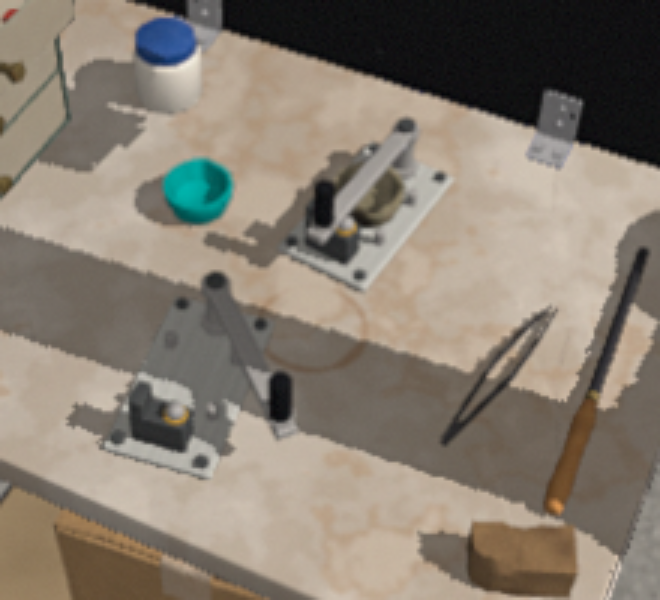

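Run:
```python
import cv2
p=cv2.imread('pics/w5.png')[60:220,260:380]
cv2.imwrite('pics/w5c.png',cv2.resize(p,None,fx=3.7,fy=3.7,interpolation=cv2.INTER_CUBIC))
```

```text
(no output)
```

View pics/w5c.png

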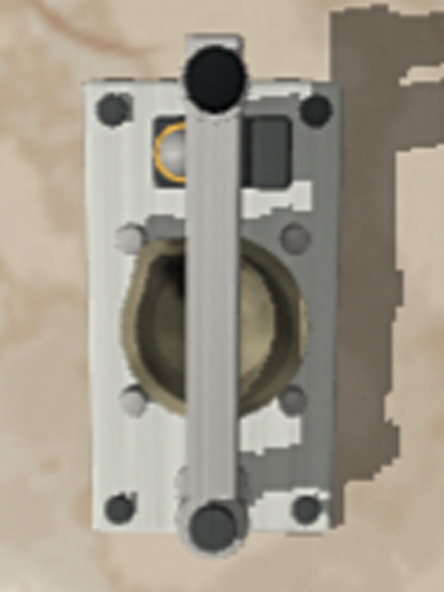

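The bar lies parallel to the plate and against the lug. The ball is on its open side, and the dish is in its nest.

```bash
python3 -c "
from cell import robot
print(robot.hand_in())"
```

```text
the job is handed in; nothing more can be done
None
```

The loaded carrier's keeper bar is shut against its stop and let go, and the job is handed in. The arm used about 7 s of the 26 s. I put the half-open jaws loosely around the knob and pushed the bar shut along its arc. I pressed until the stop resisted, then backed off, opened the jaws and lifted clear.

**Bar:** At the stop the force rose to about 8–9 N with almost no further movement. After release, the wrist picture shows the knob top at pixel (318,80), against (317,80) predicted for fully shut. The bar lies parallel to the plate against the stop lug, with the ball on its open side. I felt no clear snap; the force readings just before the stop were close to zero.

**Everything else:** By eye in the last pictures, the dish is in its nest, the empty carrier's bar is still open, and the jar and brick have not visibly moved. The last force reading showed no contact on the robot.

**Misses:** The first move command was refused for missing keys, and nothing moved. The side camera's estimate of the pivot was 5–8 mm off in y from the other two cameras. I used the wrist camera's figures, and the later checks bore them out.

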